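# Click the stop sleeve onto the dripper stand

## Task

Put the loose aluminium stop sleeve over the upright post of the coffee dripper stand, slide it down past the spring ball until the ball clicks out above it, and press it home on the rubber cushion with a light push of about 10 N before letting go. The post's height setting is not known beforehand, so go by feel and never force it; leave the other things where they are.

Things in the scene. Friction and masses are not known exactly. Their poses are not given: they have to be found in the camera images.
- stand: coffee dripper stand, fixed: round dark foot 100 mm across, 16 mm high; a short outer tube with a clamp ring (35 mm across, its top 58 mm up; thumbscrew to 34 mm from the axis); telescoping out of it an upright polished steel post 20 mm across, clamped at an unmeasured height setting h of 0 to 40 mm, to be felt or seen. Origin: centre of the foot's underside, on the post's axis; z up
- seat_ref (a point): point on the post's axis 80 mm above the stand's origin; it does not follow h. The seat, a rubber cushion 31 mm across on the post's shoulder ring, is h (0 to 40 mm) above it; the seated sleeve's lower rim rests there. The cushion gives 2 mm at 6 N per mm, then is hard. A 10 N push is ample; contact forces on the stand that add up to over 40 N damage it
- tip_ref (a point): point on the post's axis 146 mm above the stand's origin; it does not follow h. The post's tip (8 mm across, tapering out to the full 20 mm over the 9 mm below it) is h (0 to 40 mm) above this point; the spring ball's centre is 19.4 mm below the tip
- ball (a joint): sprung ball detent, a steel ball 12 mm across in the post's side towards the stand's -x. 0 = fully out (4.5 mm proud), 4.5 mm = fully in. Pushing the sleeve over it takes 3 to 12 N downward at first, then up to 3 N of drag along its length, and over the last 5 mm the ball pulls it down by about 3 N; it springs out above the sleeve's upper rim (the click) when the sleeve is about at its seat
- sleeve: loose stop sleeve: a plain aluminium tube standing upright on the worktop, 38 mm outside, bore 22.3 mm (about 1.15 mm of play all round on the post), 40 mm high, about 0.12 kg, the same both ways up. Origin: centre of its lower rim; z along its axis, up
- teaspoon_b: bystander, to be left alone: metal teaspoon, 132x26x9 mm, lying along x between the places of stand and sleeve
- fork_a: bystander, to be left alone: metal fork, 193x26x15 mm, lying along y at the front edge of the worktop
- pinch_pot: bystander, to be left alone: small wooden bowl, 73 mm across, 35 mm high
- tin_a: bystander, to be left alone: short food tin, 75 mm across, 58 mm high
- spice_a: bystander, to be left alone: spice jar with a dark cap, 41 mm across, 105 mm high, the nearer of two
- spice_b: bystander, to be left alone: second spice jar with a dark cap, 41 mm across, 105 mm high, the farther of two
- garlic: bystander, to be left alone: bulb of garlic, 56 mm
- masking_tape: bystander, to be left alone: roll of masking tape lying flat, 98 mm across, 25 mm high; wider and lower than the sleeve
Not all that is in view belongs to the job. Leave any green look-alike of the sleeve alone.

How it is judged:
On the way, in this order (a step that is already met when the one before it is completed fails the run):
1. the sleeve is on the post and its bore presses the ball in by more than 1.2 mm (horizontal distance between sleeve and stand below 0.005 m and angle between sleeve's own z axis and vertical below 0.1 rad and z of sleeve in the frame of stand between 0.07 and 0.175 m and value of joint ball above 0.0012 m), for 0.1 s.
2. the ball has clicked out above the sleeve while the sleeve is pressed home on the cushion with a light push of at least 4 N (horizontal distance between sleeve and stand below 0.005 m and angle between sleeve's own z axis and vertical below 0.1 rad and z of sleeve in the frame of stand below 0.125 m and value of joint ball below 0.001 m and contact force between sleeve and stand above 4 N), for 0.1 s.
At the end, for the whole second after the job is handed in: The sleeve stands still on the post's shoulder, its lower rim 74 to 125 mm above the stand's underside, within 5 mm of the post's axis and upright within 0.1 rad, and the ball has sprung out again above it (less than 0.8 mm pressed in), with the sleeve released (horizontal distance between sleeve and stand below 0.005 m and angle between sleeve's own z axis and vertical below 0.1 rad and value of joint ball below 0.0008 m and z of sleeve in the frame of stand between 0.074 and 0.125 m and linear speed of sleeve below 0.02 m/s); the robot touches nothing.
It fails at once if the sleeve is pressed against the stand with more than 40 N in all (contact force between sleeve and stand above 40 N).
It fails at once if the gripper or arm presses on the stand with more than 40 N in all (contact force between any of the arm, the fingers and stand above 40 N).
It fails at once if a bystander is moved by more than 25 mm (distance of any of teaspoon_b, fork_a, pinch_pot, tin_a, spice_a, spice_b, garlic, masking_tape from where it was at the start of the episode above 0.025 m).
It also fails if it takes over 48 s, if anything falls off the work surface, if the arm or the gripper's body presses on something with over 40 N, if the wrist force passes 120 N, or if a joint passes its speed limit or range.

## Robot

A 6-joint arm with a two-finger parallel gripper is mounted at the origin on a cart in front of the work surface, level with it; the furniture and walls round the work are solid. World frame = base frame: x ahead of the robot, y to its left, z up, the work surface at z = 0. Lengths are in m, angles in rad, forces in N, time in s.
With the tool pointing down it reaches from about 0.425 to 0.95 m from the base axis. Payload 3.5 kg.
Tool frame: the origin (TCP) lies at the very end of the fingers, on their centre line; the grasp point (between the pads) lies 19 mm behind it; z points along the fingers, y is the line along which they close (so a half turn about z gives the same grasp; the last joint's range is limited). The gripper opens to 85 mm and grips with 20 to 120 N. Pads are 22 mm wide; open, the fingers measure 114 mm over their backs; the gripper's body (76 mm by 85 mm) begins 54 mm behind the grasp point. The pads swing forward as they close: fully open they stand 13 mm farther back than shut.
Start: joints at [-1.275, 0.286, 1.577, -0, 1.279, -0.15], TCP at [0.291, -0.609, 0.231] pointing down, gripper open.
Joint ranges: [-2.77, 2.77], [-0.9, 2.22], [0.21, 2.48], [-1.53, 4.67], [0.24, 2.81], [-2.84, 2.84]. Speed limits (rad/s): [2.79, 2.79, 3.14, 3.14, 3.14, 3.14].

## Interface

Orientations are given as a unit quaternion [x, y, z, w].
In Python, from plant import ctrl gives the robot as it stands.
- The arm moves only by the tool carry_out, never from a script. Its argument "deltas" is one flat list of numbers, 6 for each row, row after row: the shift along the tool's x, y, z in m, then the turn, a rotation vector about the tool's x, y, z in rad. A call has 1 to 5 rows; each row is the pose to reach, as a shift and turn from the pose commanded when the call began, along the tool's axes at that moment; what a row does not reach only later rows make up. A row lasts 1/8 s, in which the tool goes at most 62.5 mm and 10.7 degrees, less where a joint would pass 70% of its speed; a pose out of reach is approached as far as the arm can. A call with a gripper value outside its range is refused whole. "grip" is the opening in per cent of the stroke, from 0 (shut) to 100 (fully open), set as the call begins (left out, the last holds). The fingers move at their own pace and stop on an object; "grip_force" is the grip in N (left out, the last holds). Time passes only in rows, so rows that repeat a pose let the fingers close. It gives the time, the measured TCP pose, the force, the opening and the grip force at its end, in the units of the state.
- ctrl.get_state(): the state, without advancing time (a new reading comes with each control period).
- ctrl.read_camera(name): name is "side" or "top"; returns (picture, depth): 400x640x3 uint8, red, green, blue; 400x640 float32, m along the optical axis (not along the pixel's ray), 0 where there is no reading.
- ctrl.camera_model(name): a dict with "intrinsics" (3x3 intrinsics, pixels), "k1" (the pictures are not rectified: a ray, as slopes to the right and down, at radius r is drawn at 1 + k1 r^2 times it, then the intrinsics apply), "extrinsics" (4x4, takes a point from world to camera coordinates). Camera axes: x right, y down, z forward; pixel columns grow to the right and rows downward; lengths in m; the calibration is good to about 2 mm. A picture is of the moment at which its call begins. camera_model takes no time and is no camera call.
- ctrl.sign_off(): hands the job in; it is judged then, once.
Trained networks look in the newest picture that a camera, given by its name, has taken for a name from the list of things; names that differ only in an ending like _2 or _b are one class to them, and where a whole thing is asked for, a point or a joint stands for the part that bears it (a point fixed in the world has none). Each returns a list of dicts, best first, with "score" (0 to 1); they miss things now and then, are a little off and sometimes report something else, mostly with a low value. They report only what shows in the picture. A call takes as long as a camera call. They do not tell look-alikes from the thing itself.
- ctrl.find_in(camera, query): "uv" ([column, row] in pixels, amid what is visible of it).
The state is a dict: "time": time; "qpos": joint angles; "dq": joint speeds; "joint_efforts": joint torques, N m; "eef_pos": TCP position; "tcp_rot": TCP orientation; "contact_force": force on the tool from outside, world axes, zero at the start; "wrist_torque": the same for the moment, N m; "opening": opening from 0.0 (shut) to 1.0 (fully open); "finger_force": force on a finger pad.
Only numpy, scipy, OpenCV 4.12 (cv2) and the standard library are available. Lean on these libraries where they do the work, as an engineer would, in place of code of your own. Each camera call takes 0.05 s, during which the arm holds its last target. There are 200 camera calls.

## Working session

There is one attempt and no reset: what is moved stays moved. The work goes in short steps, Python scripts to look and compute and a tool call to move; the robot and the scene stay as the last step left them, time stands still between calls to the robot, and variables do not carry over. Pictures are saved under pics/ and viewed, at most 10 in all, crops included, and the job is handed in when it is done.

Besides the shell and the picture viewer there is one more tool, called after "Request:" as name(argument=value, ...), one argument or row to a line, values as JSON. carry_out: Moves the arm, as the interface text tells. Its arguments: {"type":"object","properties":{"deltas":{"type":"array"},"grip":{"type":"number"},"grip_force":{"type":"number"}},"required":["deltas"]}

```bash
mkdir -p pics; ls; cat > h.py <<'E'
import numpy as np, cv2
from plant import ctrl
def und(m,uv):
    K=np.array(m["intrinsics"]);k1=m["k1"]
    d=np.array([(uv[0]-K[0,2])/K[0,0],(uv[1]-K[1,2])/K[1,1]]);s=d.copy()
    for _ in range(20): s=d/(1+k1*(s@s))
    return s
def pt(cam,uv,depth):
    m=ctrl.camera_model(cam);s=und(m,uv);E=np.array(m["extrinsics"])
    return E[:3,:3].T@(np.array([s[0],s[1],1])*depth-E[:3,3])
def cloud(cam,depth):
    m=ctrl.camera_model(cam);K=np.array(m["intrinsics"]);k1=m["k1"];E=np.array(m["extrinsics"])
    v,u=np.mgrid[:400,:640]
    d=np.stack([(u-K[0,2])/K[0,0],(v-K[1,2])/K[1,1]],-1);s=d.copy()
    for _ in range(20): s=d/(1+k1*(s**2).sum(-1,keepdims=True))
    P=np.concatenate([s,np.ones((400,640,1))],-1)*depth[...,None]
    P=(P-E[:3,3])@E[:3,:3]
    P[depth<=0]=np.nan
    return P
E
python3 - <<'E'
from h import *
for c in("side","top"):
    im,d=ctrl.read_camera(c);np.savez(c+".npz",im=im,d=d)
    cv2.imwrite(f"pics/{c}0.png",im[...,::-1])
    m=ctrl.camera_model(c);E=np.array(m["extrinsics"]);print(c,-E[:3,:3].T@E[:3,3],E[2,:3])
    P=cloud(c,d)
    for q in("sleeve","stand","masking_tape","teaspoon_b","ball"):
        for r in ctrl.find_in(c,q)[:4]:
            u,v=r["uv"];print(q,round(r["score"],2),np.round(r["uv"]),P[int(v),int(u)].round(3))
s=ctrl.get_state();print(s)
E
```

```text
pics
side [ 0.63407432 -0.8039268   0.73669385] [-0.1278671   0.84486104 -0.51948035]
sleeve 0.66 [305. 260.] [0.433 0.048 0.037]
sleeve 0.63 [300. 244.] [0.403 0.109 0.043]
sleeve 0.58 [338. 260.] [0.516 0.061 0.041]
sleeve 0.44 [241. 207.] [0.173 0.296 0.018]
stand 0.72 [348. 208.] [0.509 0.318 0.037]
masking_tape 0.93 [434. 255.] [0.767 0.176 0.002]
teaspoon_b 0.51 [361. 246.] [0.565 0.176 0.004]
teaspoon_b 0.37 [351. 210.] [0.518 0.319 0.034]
top [0.27995699 0.19418373 1.10412972] [ 0.17606512  0.026355   -0.98402565]
sleeve 0.75 [390. 214.] [0.444 0.059 0.029]
sleeve 0.74 [266. 119.] [0.69  0.355 0.043]
sleeve 0.7 [379. 188.] [0.517 0.077 0.   ]
sleeve 0.54 [360. 233.] [0.402 0.131 0.   ]
stand 0.74 [276. 192.] [0.5   0.329 0.058]
masking_tape 0.6 [355.  80.] [0.802 0.13  0.014]
teaspoon_b 0.72 [344. 180.] [ 0.541  0.164 -0.003]
{'time': 0.6, 'qpos': array([-1.27502915e+00,  2.86277724e-01,  1.57673481e+00,  1.87549635e-05,
        1.27859814e+00, -1.49970446e-01]), 'dq': array([-8.91288205e-04,  5.42570463e-04,  1.78925411e-03,  4.41547560e-05,
        1.14064082e-04, -4.63645389e-04]), 'joint_efforts': array([-4.92725267e-04, -4.05665481e+01, -2.92741996e+01, -1.06784601e-04,
        6.41837360e-04, -6.51437134e-06]), 'eef_pos': array([ 0.29104904, -0.6089977 ,  0.23132085]), 'tcp_rot': array([ 9.75267972e-01,  2.21025750e-01,  8.29974821e-06, -9.64207512e-06]), 'contact_force': array([ 1.12480756, -0.03655313, -0.60089812]), 'wrist_torque': array([ 0.01516338, -0.00048733, -0.06316558]), 'finger_force': 0.0, 'opening': 1.000066019001909}
```

```bash
python3 - <<'E'
from h import *
a=np.load("side.npz")["im"][130:330,190:510];b=np.load("top.npz")["im"][60:290,190:470]
cv2.imwrite("pics/a.png",cv2.resize(a,None,fx=2.5,fy=2.5,interpolation=3)[...,::-1]);cv2.imwrite("pics/b.png",cv2.resize(b,(730,600),interpolation=3)[...,::-1])
E
```

```text
(no output)
```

View pics/a.png

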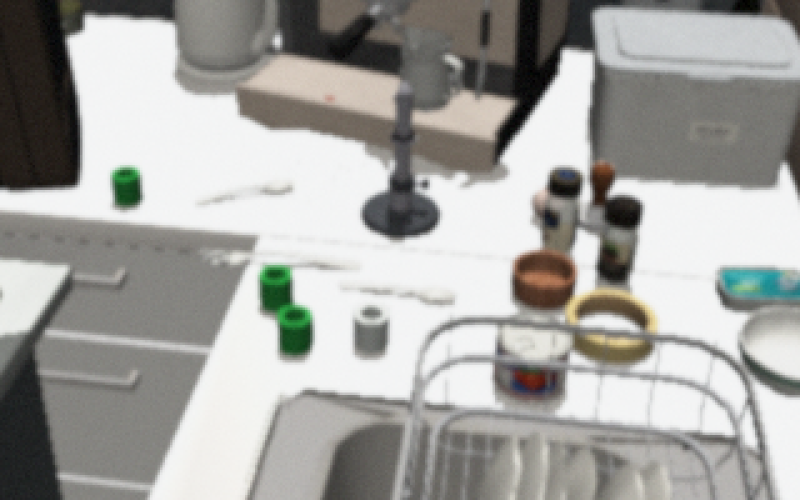

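View pics/b.png

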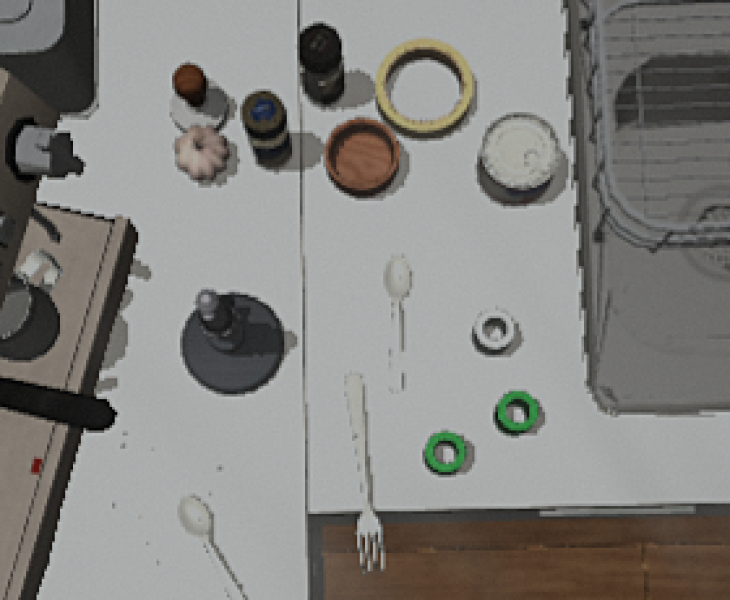

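The grey sleeve is at side pixel (338,261) and top pixel (380,187). Its look-alikes are green tubes at side (305,260), (300,244) and (241,207), the masking tape at (434,255), and the top network's false hit at (266,119). The stand is at side (350,208), top (276,190). I choose the grey tube.

```bash
cat > meas.py <<'E'
from h import *
from scipy.optimize import least_squares
def circ(p,r=None):
    f=lambda x:np.hypot(p[:,0]-x[0],p[:,1]-x[1])-(r if r else x[2])
    return least_squares(f,[*p.mean(0)[:2],.02],loss="soft_l1",f_scale=.001).x
def near(P,c,r):return P[np.hypot(P[:,0]-c[0],P[:,1]-c[1])<r]
if __name__=="__main__":
  for c in("top","side"):
    z=np.load(c+".npz");P=cloud(c,z["d"]).reshape(-1,3);P=P[~np.isnan(P[:,0])]
    S=near(P,(.516,.07),.04); t=S[(S[:,2]>.034)&(S[:,2]<.048)]
    print(c,"sleeve rim",len(t),t.mean(0).round(4),(t[:,:2].min(0)+t[:,:2].max(0))/2,circ(t).round(4))
    w=S[(S[:,2]>.006)&(S[:,2]<.034)]
    print(" wall",len(w),w.min(0).round(3),w.max(0).round(3),circ(w,.019).round(4)[:2], "table z",np.median(S[S[:,2]<.006][:,2]) if (S[:,2]<.006).any() else 0)
    Q=near(P,(.5,.33),.09); f=Q[(Q[:,2]>.01)&(Q[:,2]<.022)]
    print(" foot",len(f),(f[:,:2].min(0)+f[:,:2].max(0))/2,f[:,:2].max(0)-f[:,:2].min(0))
    Q=near(P,(.5,.33),.04)
    for a in np.arange(.03,.2,.01):
        k=Q[(Q[:,2]>=a)&(Q[:,2]<a+.01)]
        if len(k):print("  z",a.round(2),len(k),k[:,:2].min(0).round(3),k[:,:2].max(0).round(3),circ(k,.01)[:2].round(4) if len(k)>3 else "")
    print(" maxz",Q[:,2].max())
    for y in np.arange(-.4,.6,.1):
        print(" y",y.round(1),[ (lambda k:k.max().round(2) if len(k) else None)(P[(P[:,1]>=y)&(P[:,1]<y+.1)&(P[:,0]>=x)&(P[:,0]<x+.1)][:,2]) for x in np.arange(.2,1.,.1)])
E
python3 meas.py; python3 - <<'E'
import numpy as np,cv2
a=np.load("side.npz")["im"][225:285,280:370]
cv2.imwrite("pics/c.png",cv2.resize(a,None,fx=6,fy=6,interpolation=2)[...,::-1])
E
```

```text
top sleeve rim 130 [0.5105 0.0804 0.0399] [0.51053451 0.08052055] [0.5106 0.0806 0.0153]
 wall 63 [0.492 0.067 0.006] [0.523 0.099 0.034] [0.5106 0.0804] table z 0.0001453715726197365
 foot 814 [0.51107784 0.32945534] [0.09521714 0.09574726]
  z 0.03 1 [0.498 0.327] [0.498 0.327] 
  z 0.04 5 [0.494 0.321] [0.497 0.337] [0.5041 0.3289]
  z 0.05 72 [0.495 0.312] [0.54  0.343] [0.5085 0.3256]
  z 0.06 16 [0.496 0.316] [0.508 0.338] [0.4953 0.3221]
  z 0.07 3 [0.506 0.319] [0.51  0.322] 
  z 0.08 5 [0.502 0.321] [0.506 0.328] [0.5113 0.3293]
  z 0.1 1 [0.499 0.338] [0.499 0.338] 
  z 0.11 73 [0.495 0.314] [0.524 0.344] [0.5086 0.327 ]
  z 0.12 16 [0.498 0.319] [0.515 0.343] [0.5108 0.3305]
  z 0.13 8 [0.502 0.319] [0.511 0.333] [0.5122 0.3288]
  z 0.14 10 [0.502 0.319] [0.516 0.329] [0.5117 0.3289]
  z 0.15 5 [0.503 0.32 ] [0.507 0.325] [0.5125 0.3283]
  z 0.16 14 [0.497 0.319] [0.513 0.334] [0.5104 0.3291]
  z 0.17 40 [0.498 0.319] [0.521 0.337] [0.5124 0.329 ]
  z 0.18 34 [0.504 0.321] [0.518 0.336] [0.5179 0.3221]
 maxz 0.18646240828853414
 y -0.4 [np.float64(-0.88), np.float64(0.01),
[... 3439 characters left out ...]
4), np.float64(0.01), np.float64(0.04), np.float64(0.04), np.float64(0.05), np.float64(0.06)]
 y 0.2 [np.float64(0.01), np.float64(0.02), np.float64(0.02), np.float64(0.02), np.float64(0.11), np.float64(0.11), np.float64(0.03), np.float64(0.03)]
 y 0.3 [np.float64(0.01), np.float64(0.01), np.float64(0.2), np.float64(0.34), np.float64(0.11), np.float64(0.11), np.float64(0.01), np.float64(0.01)]
 y 0.4 [np.float64(0.07), np.float64(0.37), np.float64(0.38), np.float64(0.38), np.float64(0.38), np.float64(0.18), np.float64(0.18), np.float64(0.18)]
 y 0.5 [np.float64(0.41), np.float64(0.41), np.float64(0.43), np.float64(0.43), np.float64(0.43), np.float64(0.18), np.float64(0.18), np.float64(0.18)]
```

View pics/c.png

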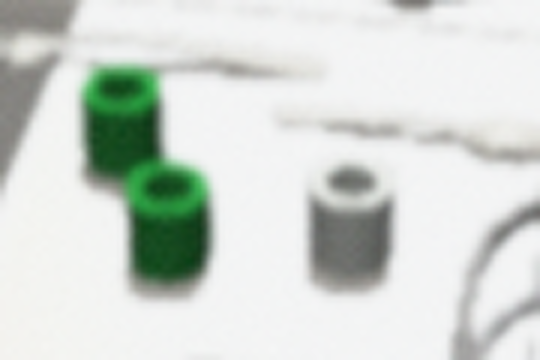

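The crop confirms the grey sleeve at side (338,261), with the green ones to its left. The relative vector from sleeve to stand agrees in both cameras (≈0.0006, 0.2485). Next I'll check for overhang near the stand.

```bash
python3 - <<'E'
from h import *
from meas import *
for c in("top","side"):
    z=np.load(c+".npz");P=cloud(c,z["d"]).reshape(-1,3);P=P[~np.isnan(P[:,0])]
    k=P[(P[:,2]>.06)&(abs(P[:,0]-.512)<.16)&(abs(P[:,1]-.327)<.18)&(np.hypot(P[:,0]-.512,P[:,1]-.327)>.045)]
    for a in (.06,.1,.2,.3):
        q=k[(k[:,2]>=a)&(k[:,2]<a+.1)]
        print(c,a,len(q), [(x.round(2),(lambda g:(g[:,1].min().round(3),g[:,1].max().round(3)) if len(g) else None)(q[(q[:,0]>=x)&(q[:,0]<x+.04)])) for x in np.arange(.352,.67,.04)])
    Q=near(P,(.512,.327),.022)
    t=Q[Q[:,2]>.18];print("tip",np.sort(t[:,2])[-12:].round(4))
    t=Q[(Q[:,2]>.1)&(Q[:,2]<.125)];print("cush",np.histogram(t[:,2],np.arange(.1,.126,.002)))
E
```

```text
top 0.06 2628 [(np.float64(0.35), (np.float64(0.478), np.float64(0.507))), (np.float64(0.39), (np.float64(0.468), np.float64(0.507))), (np.float64(0.43), (np.float64(0.455), np.float64(0.506))), (np.float64(0.47), (np.float64(0.445), np.float64(0.507))), (np.float64(0.51), (np.float64(0.434), np.float64(0.506))), (np.float64(0.55), (np.float64(0.423), np.float64(0.507))), (np.float64(0.59), (np.float64(0.416), np.float64(0.506))), (np.float64(0.63), (np.float64(0.483), np.float64(0.505)))]
top 0.1 1082 [(np.float64(0.35), None), (np.float64(0.39), (np.float64(0.401), np.float64(0.505))), (np.float64(0.43), (np.float64(0.411), np.float64(0.507))), (np.float64(0.47), (np.float64(0.476), np.float64(0.507))), (np.float64(0.51), (np.float64(0.476), np.float64(0.506))), (np.float64(0.55), (np.float64(0.467), np.float64(0.49))), (np.float64(0.59), (np.float64(0.47), np.float64(0.479))), (np.float64(0.63), None)]
top 0.2 19 [(np.float64(0.35), None), (np.float64(0.39), (np.float64(0.413), np.float64(0.467))), (np.float64(0.43), (np.float64(0.465), np.float64(0.503))), (np.float64(0.47), None
[... 2331 characters left out ...]
p.float64(0.507))), (np.float64(0.39), (np.float64(0.464), np.float64(0.507))), (np.float64(0.43), (np.float64(0.454), np.float64(0.506))), (np.float64(0.47), (np.float64(0.446), np.float64(0.506))), (np.float64(0.51), (np.float64(0.436), np.float64(0.507))), (np.float64(0.55), (np.float64(0.395), np.float64(0.506))), (np.float64(0.59), (np.float64(0.399), np.float64(0.506))), (np.float64(0.63), (np.float64(0.435), np.float64(0.507)))]
tip [0.1815 0.1816 0.1822 0.1829 0.1832 0.1836 0.184  0.184  0.1841 0.1844
 0.1856 0.1858]
cush (array([ 5,  3,  4,  2,  2,  4,  6,  8, 11, 12,  8,  4]), array([0.1  , 0.102, 0.104, 0.106, 0.108, 0.11 , 0.112, 0.114, 0.116,
       0.118, 0.12 , 0.122, 0.124]))
```

Request:
carry_out(
  deltas=[0.041, -0.0436, 0, 0, 0, 0.089, 0.082, -0.087, 0, 0, 0, 0.178, 0.123, -0.131, 0, 0, 0, 0.267, 0.164, -0.174, 0, 0, 0, 0.356, 0.205, -0.218, 0, 0, 0, 0.446],
  grip=80,
  grip_force=40,
)

```text
time: 1.23
eef_pos: [0.3824, -0.3222, 0.2316]
tcp_rot: [1.0, -0.002, 0.0, 0.0]
contact_force: [1.3, -0.5, 0.4]
opening: 0.802
finger_force: 0.0
```

Request:
carry_out(
  deltas=[0.0185, -0.0575, 0, 0, 0, 0, 0.037, -0.115, 0, 0, 0, 0, 0.0555, -0.1725, 0, 0, 0, 0, 0.074, -0.23, 0.01, 0, 0, 0, 0.0925, -0.287, 0.03, 0, 0, 0],
)

```text
time: 1.85
eef_pos: [0.4756, -0.0359, 0.2029]
tcp_rot: [1.0, -0.0, 0.002, 0.001]
contact_force: [0.1, -0.6, 0.0]
opening: 0.802
finger_force: 0.0
```

Request:
carry_out(
  deltas=[0.0185, -0.0575, 0.01, 0, 0, 0, 0.0375, -0.1155, 0.03, 0, 0, 0, 0.0375, -0.1155, 0.08, 0, 0, 0, 0.0375, -0.1155, 0.1, 0, 0, 0, 0.0375, -0.1155, 0.1, 0, 0, 0],
)

```text
time: 2.48
eef_pos: [0.5104, 0.0783, 0.0997]
tcp_rot: [1.0, 0.0, -0.002, -0.0]
contact_force: [0.7, 0.2, 0.2]
opening: 0.801
finger_force: 0.0
```

```bash
python3 - <<'E'
from h import *
for c in("side",):
    im,d=ctrl.read_camera(c);np.savez(c+"1.npz",im=im,d=d)
    cv2.imwrite("pics/d.png",cv2.resize(im[180:300,260:420],None,fx=4,fy=4,interpolation=2)[...,::-1])
s=ctrl.get_state();print(s["eef_pos"],s["qpos"],s["tcp_rot"])
E
```

```text
[0.51175228 0.07798189 0.10140968] [-4.49529097e-02  9.09114043e-02  2.05942771e+00  5.65781712e-07
  9.92152803e-01  1.52599349e+00] [ 9.99999896e-01 -7.51925719e-05 -4.49166472e-04 -2.04081858e-05]
```

View pics/d.png

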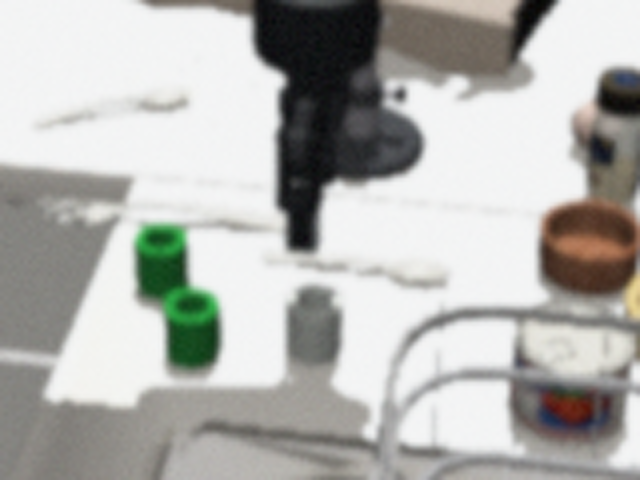

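Gripper hovers over the sleeve: finger at side (335,237), sleeve at (338,262). I'll use the finger cloud to calibrate the side camera.

```bash
python3 - <<'E'
from h import *
P=cloud("side",np.load("side1.npz")["d"])
P=P.reshape(-1,3);P=P[~np.isnan(P[:,0])]
k=P[(abs(P[:,0]-.512)<.07)&(abs(P[:,1]-.078)<.09)&(P[:,2]>.07)]
for a in np.arange(.08,.2,.01):
    q=k[(k[:,2]>=a)&(k[:,2]<a+.01)]
    if len(q):print(a.round(2),len(q),q[:,:2].min(0).round(4),q[:,:2].max(0).round(4),q[:,:2].mean(0).round(4))
E
```

```text
0.1 4 [0.5014 0.0382] [0.5162 0.0408] [0.5075 0.0391]
0.11 31 [0.5012 0.0303] [0.5211 0.1158] [0.5144 0.0606]
0.12 36 [0.5008 0.0287] [0.5211 0.1134] [0.5127 0.0452]
0.13 34 [0.5009 0.0285] [0.522  0.1209] [0.5125 0.0458]
0.14 12 [0.5071 0.0283] [0.5229 0.1202] [0.5167 0.0534]
0.15 25 [0.5026 0.0105] [0.5243 0.1251] [0.515  0.0368]
0.16 55 [0.4977 0.0106] [0.5232 0.0404] [0.5116 0.0192]
0.17 36 [0.5004 0.0082] [0.5283 0.1038] [0.5195 0.034 ]
0.18 61 [0.5001 0.0089] [0.5283 0.1025] [0.5156 0.0257]
0.19 79 [0.4924 0.0082] [0.5307 0.0978] [0.5145 0.0368]
```

Request:
carry_out(
  deltas=[0.0015, 0, 0.04, 0, 0, 0, 0.0015, 0, 0.07, 0, 0, 0, 0.0015, 0, 0.085, 0, 0, 0, 0.0015, 0, 0.096, 0, 0, 0, 0.0015, 0, 0.096, 0, 0, 0],
)

```text
time: 3.15
eef_pos: [0.5138, 0.0778, 0.0059]
tcp_rot: [1.0, -0.0, 0.0, 0.0]
contact_force: [-0.4, 0.4, -0.3]
opening: 0.801
finger_force: 0.0
```

Request:
carry_out(
  deltas=[0, 0, 0, 0, 0, 0, 0, 0, 0, 0, 0, 0, 0, 0, 0, 0, 0, 0, 0, 0, 0, 0, 0, 0, 0, 0, 0, 0, 0, 0],
  grip=30,
  grip_force=40,
)

```text
time: 3.78
eef_pos: [0.5145, 0.078, 0.0067]
tcp_rot: [1.0, -0.0, 0.001, -0.0]
contact_force: [-0.5, 0.9, 6.7]
opening: 0.41
finger_force: 40.7
```

Request:
carry_out(
  deltas=[0, 0, -0.03, 0, 0, 0, 0, 0, -0.08, 0, 0, 0, 0, 0, -0.14, 0, 0, 0, 0, 0, -0.2, 0, 0, 0, 0, 0, -0.22, 0, 0, 0],
)

```text
time: 4.4
eef_pos: [0.515, 0.0779, 0.2301]
tcp_rot: [1.0, -0.0, 0.004, 0.0]
contact_force: [0.0, -0.6, -1.3]
opening: 0.407
finger_force: 40.4
```

Request:
carry_out(
  deltas=[0, -0.04, 0, 0, 0, 0, 0, -0.09, 0, 0, 0, 0, 0, -0.14, 0, 0, 0, 0, 0, -0.16, 0, 0, 0, 0, 0, -0.16, 0, 0, 0, 0],
)

```text
time: 5.03
eef_pos: [0.5128, 0.2385, 0.2246]
tcp_rot: [1.0, 0.001, -0.001, 0.001]
contact_force: [0.6, -0.4, -1.5]
opening: 0.411
finger_force: 40.5
```

```bash
python3 - <<'E'
from h import *
s=ctrl.get_state();print(s["eef_pos"],s["tcp_rot"],s["contact_force"],s["opening"])
for c in("side","top"):
    im,d=ctrl.read_camera(c);np.savez(c+"2.npz",im=im,d=d)
    P=cloud(c,d).reshape(-1,3);P=P[~np.isnan(P[:,0])];e=s["eef_pos"]
    k=P[(abs(P[:,0]-e[0])<.03)&(abs(P[:,1]-e[1])<.05)&(P[:,2]<e[2]+.08)&(P[:,2]>.19)]
    for a in np.arange(.2,.29,.006):
        q=k[(k[:,2]>=a)&(k[:,2]<a+.006)]
        if len(q):print(c,a.round(3),len(q),q[:,:2].min(0).round(4),q[:,:2].max(0).round(4),q[:,:2].mean(0).round(4))
    if c=="side": cv2.imwrite("pics/e.png",cv2.resize(im[130:260,270:430],None,fx=4,fy=4,interpolation=2)[...,::-1])
E
```

```text
[0.51282557 0.23852612 0.224645  ] [ 9.99999045e-01  1.02025668e-03 -7.72772029e-04  5.21178678e-04] [ 0.57958681 -0.41662236 -1.53620278] 0.41113673538923584
side 0.218 15 [0.4997 0.2174] [0.5309 0.2347] [0.5157 0.2245]
side 0.224 22 [0.4964 0.2123] [0.5307 0.2376] [0.5165 0.2247]
side 0.23 24 [0.4965 0.2088] [0.5302 0.2373] [0.5135 0.2198]
side 0.236 27 [0.4957 0.2056] [0.5304 0.2357] [0.5142 0.2184]
side 0.242 25 [0.4959 0.2048] [0.5302 0.2355] [0.5157 0.2162]
side 0.248 29 [0.4958 0.2063] [0.5301 0.2332] [0.5144 0.2173]
side 0.254 41 [0.4955 0.2042] [0.5299 0.2621] [0.5164 0.2249]
side 0.26 22 [0.5031 0.2061] [0.5299 0.2623] [0.5164 0.2272]
side 0.266 6 [0.5148 0.2044] [0.5258 0.2637] [0.521  0.2245]
side 0.272 15 [0.5034 0.1899] [0.5269 0.2829] [0.5154 0.2034]
side 0.278 27 [0.5007 0.1886] [0.5261 0.268 ] [0.5146 0.1979]
side 0.284 10 [0.5051 0.1904] [0.5254 0.2184] [0.5179 0.2024]
top 0.278 7 [0.5121 0.2786] [0.5166 0.2844] [0.5136 0.2818]
top 0.284 2 [0.5095 0.2802] [0.5096 0.2821] [0.5095 0.2812]
```

View pics/e.png

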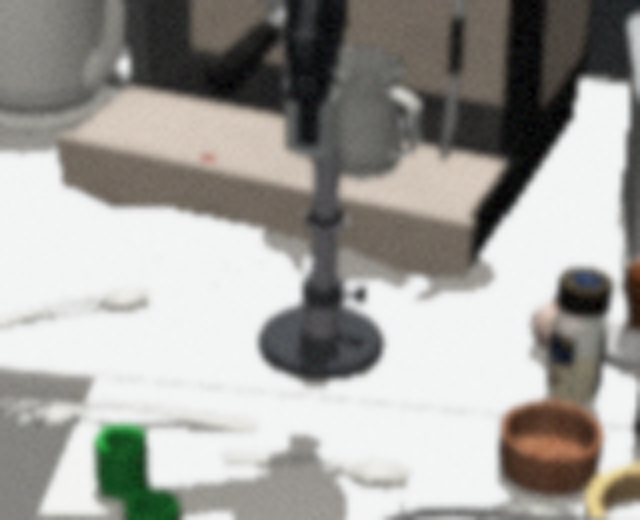

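Sleeve is held at side ≈(346,163), upright; the post is at (351,173). Now over the post and approach slowly.

Request:
carry_out(
  deltas=[0.001, -0.03, 0, 0, 0, 0, 0.001, -0.065, 0, 0, 0, 0, 0.001, -0.088, 0, 0, 0, 0, 0.001, -0.088, 0.015, 0, 0, 0, 0.001, -0.088, 0.025, 0, 0, 0],
)

```text
time: 5.75
eef_pos: [0.514, 0.3247, 0.1986]
tcp_rot: [1.0, -0.0, -0.001, 0.001]
contact_force: [-0.4, 0.0, -1.4]
opening: 0.408
finger_force: 40.6
```

```bash
cat > look.py <<'E'
from h import *
import sys
s=ctrl.get_state();print(s["eef_pos"],s["contact_force"],s["wrist_torque"])
im,d=ctrl.read_camera("side");P=cloud("side",d).reshape(-1,3);P=P[~np.isnan(P[:,0])]
k=P[(abs(P[:,0]-.514)<.03)&(abs(P[:,1]-.327)<.05)&(P[:,2]<.28)&(P[:,2]>.12)]
for a in np.arange(.12,.28,.008):
    q=k[(k[:,2]>=a)&(k[:,2]<a+.008)]
    if len(q):print(a.round(3),len(q),q[:,:2].min(0).round(4),q[:,:2].max(0).round(4),((q[:,0].min()+q[:,0].max())/2).round(4))
cv2.imwrite(sys.argv[1],cv2.resize(im[130:230,300:400],None,fx=5,fy=5,interpolation=2)[...,::-1])
E
python3 look.py pics/f.png
```

```text
[0.51398716 0.32473094 0.1986495 ] [-0.36126644  0.01187019 -1.42239489] [ 0.03083071 -0.06904553 -0.04248232]
0.12 23 [0.4994 0.3153] [0.5273 0.3303] 0.5133
0.128 19 [0.5053 0.3196] [0.5232 0.3297] 0.5142
0.136 14 [0.5052 0.3171] [0.5236 0.3301] 0.5144
0.144 19 [0.5053 0.3176] [0.5232 0.3273] 0.5142
0.152 17 [0.5046 0.3152] [0.5227 0.3276] 0.5137
0.16 15 [0.5019 0.3159] [0.523  0.3263] 0.5124
0.168 19 [0.5009 0.3148] [0.5223 0.3307] 0.5116
0.176 18 [0.5067 0.3188] [0.5219 0.3317] 0.5143
0.184 3 [0.5136 0.3176] [0.5196 0.323 ] 0.5166
0.192 21 [0.4961 0.302 ] [0.5305 0.3196] 0.5133
0.2 24 [0.4953 0.2978] [0.5305 0.3222] 0.5129
0.208 36 [0.4953 0.2919] [0.5306 0.3211] 0.513
0.216 33 [0.495 0.292] [0.532 0.324] 0.5135
0.224 37 [0.4946 0.289 ] [0.5322 0.323 ] 0.5134
0.232 31 [0.5028 0.2906] [0.5319 0.3477] 0.5173
0.24 5 [0.511  0.2794] [0.5276 0.3544] 0.5193
0.248 16 [0.5056 0.277 ] [0.5279 0.3647] 0.5167
0.256 11 [0.5077 0.2781] [0.5272 0.3015] 0.5174
0.264 10 [0.5241 0.2949] [0.5312 0.34  ] 0.5277
0.272 12 [0.5229 0.299 ] [0.5315 0.3407] 0.5272
```

View pics/f.png

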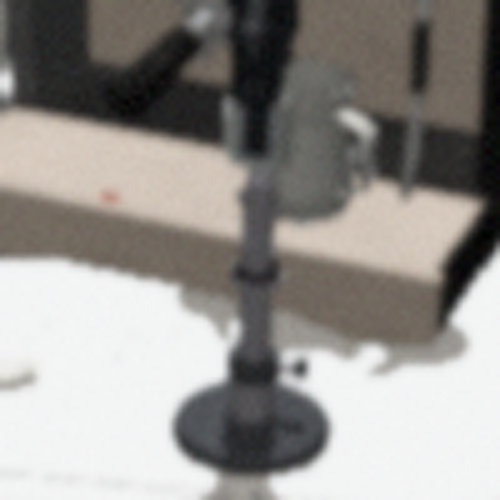

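Sleeve centred within about 1 mm over the tip (post at crop (258,230), sleeve just above). The ball is at z ≈ 0.167, so h ≈ 40 mm. Going down by feel.

Request:
carry_out(
  deltas=[0.001, 0, 0.003, 0, 0, 0, 0.001, 0, 0.006, 0, 0, 0, 0.001, 0, 0.009, 0, 0, 0, 0.001, 0, 0.012, 0, 0, 0, 0.001, 0, 0.012, 0, 0, 0],
)

```text
time: 6.42
eef_pos: [0.5153, 0.3259, 0.1882]
tcp_rot: [1.0, -0.0, -0.0, 0.0]
contact_force: [-0.1, 0.7, -2.2]
opening: 0.408
finger_force: 40.6
```

Request:
carry_out(
  deltas=[0, 0, 0.002, 0, 0, 0, 0, 0, 0.004, 0, 0, 0, 0, 0, 0.006, 0, 0, 0, 0, 0, 0.006, 0, 0, 0],
)

```text
time: 6.92
eef_pos: [0.5155, 0.3266, 0.1828]
tcp_rot: [1.0, -0.0, 0.0, -0.001]
contact_force: [-0.6, 1.3, -0.2]
opening: 0.413
finger_force: 40.8
```

Request:
carry_out(
  deltas=[0, 0, 0.001, 0, 0, 0, 0, 0, 0.002, 0, 0, 0, 0, 0, 0.003, 0, 0, 0, 0, 0, 0.003, 0, 0, 0],
)

```text
time: 7.42
eef_pos: [0.5151, 0.3274, 0.1795]
tcp_rot: [1.0, -0.0, -0.0, -0.002]
contact_force: [-1.2, 6.9, 0.7]
opening: 0.411
finger_force: 40.9
```

Request:
carry_out(
  deltas=[0, 0, 0.001, 0, 0, 0, 0, 0, 0.002, 0, 0, 0, 0, 0, 0.003, 0, 0, 0, 0, 0, 0.003, 0, 0, 0],
)

```text
time: 7.92
eef_pos: [0.5151, 0.3275, 0.1766]
tcp_rot: [1.0, -0.0, -0.0, -0.002]
contact_force: [-1.8, 6.7, 0.6]
opening: 0.411
finger_force: 41.0
```

Request:
carry_out(
  deltas=[0, -0.001, 0, 0, 0, 0, 0, -0.001, 0, 0, 0, 0],
)

```text
time: 8.18
eef_pos: [0.5151, 0.3276, 0.1765]
tcp_rot: [1.0, -0.0, -0.0, -0.001]
contact_force: [-2.9, 6.1, 2.0]
opening: 0.413
finger_force: 41.0
```

Request:
carry_out(
  deltas=[0, -0.001, 0, 0, 0, 0, 0, -0.0015, 0, 0, 0, 0, 0, -0.0015, 0, 0, 0, 0],
)

```text
time: 8.55
eef_pos: [0.5152, 0.3279, 0.1764]
tcp_rot: [1.0, -0.0, -0.0, 0.001]
contact_force: [-2.4, 1.3, 2.0]
opening: 0.41
finger_force: 41.1
```

Request:
carry_out(
  deltas=[0, 0, 0.001, 0, 0, 0, 0, 0, 0.002, 0, 0, 0, 0, 0, 0.003, 0, 0, 0, 0, 0, 0.003, 0, 0, 0],
)

```text
time: 9.05
eef_pos: [0.5147, 0.328, 0.1732]
tcp_rot: [1.0, -0.0, -0.001, 0.001]
contact_force: [-4.4, 0.3, 1.9]
opening: 0.411
finger_force: 41.1
```

Request:
carry_out(
  deltas=[0, 0, 0.001, 0, 0, 0, 0, 0, 0.002, 0, 0, 0, 0, 0, 0.003, 0, 0, 0, 0, 0, 0.003, 0, 0, 0],
)

```text
time: 9.55
eef_pos: [0.5143, 0.3281, 0.1688]
tcp_rot: [1.0, -0.0, -0.002, 0.001]
contact_force: [-4.6, 1.1, -2.2]
opening: 0.411
finger_force: 40.7
```

Request:
carry_out(
  deltas=[0, 0, 0.003, 0, 0, 0, 0, 0, 0.006, 0, 0, 0, 0, 0, 0.009, 0, 0, 0, 0, 0, 0.012, 0, 0, 0, 0, 0, 0.015, 0, 0, 0],
)

```text
time: 10.18
eef_pos: [0.5144, 0.328, 0.1545]
tcp_rot: [1.0, -0.0, -0.002, 0.001]
contact_force: [-6.3, 0.1, 0.8]
opening: 0.412
finger_force: 40.8
```

Request:
carry_out(
  deltas=[0, 0, 0.003, 0, 0, 0, 0, 0, 0.006, 0, 0, 0, 0, 0, 0.009, 0, 0, 0, 0, 0, 0.012, 0, 0, 0, 0, 0, 0.015, 0, 0, 0],
)

```text
time: 10.8
eef_pos: [0.5144, 0.328, 0.1395]
tcp_rot: [1.0, 0.0, -0.001, 0.001]
contact_force: [-6.6, -0.7, 0.3]
opening: 0.409
finger_force: 40.8
```

Rim ≈ 0.133; the seat is expected around 0.119–0.12.

Request:
carry_out(
  deltas=[0, 0, 0.002, 0, 0, 0, 0, 0, 0.004, 0, 0, 0, 0, 0, 0.006, 0, 0, 0, 0, 0, 0.008, 0, 0, 0, 0, 0, 0.008, 0, 0, 0],
)

```text
time: 11.42
eef_pos: [0.5143, 0.3279, 0.1306]
tcp_rot: [1.0, -0.0, -0.001, 0.001]
contact_force: [-5.4, 1.3, -4.6]
opening: 0.408
finger_force: 40.3
```

Request:
carry_out(
  deltas=[0, 0, 0.001, 0, 0, 0, 0, 0, 0.002, 0, 0, 0, 0, 0, 0.003, 0, 0, 0, 0, 0, 0.003, 0, 0, 0],
)

```text
time: 11.92
eef_pos: [0.5149, 0.3279, 0.1282]
tcp_rot: [1.0, -0.0, -0.001, 0.001]
contact_force: [-3.1, 0.5, -5.2]
opening: 0.41
finger_force: 40.4
```

Request:
carry_out(
  deltas=[0, 0, 0.001, 0, 0, 0, 0, 0, 0.001, 0, 0, 0, 0, 0, 0.002, 0, 0, 0, 0, 0, 0.002, 0, 0, 0],
)

```text
time: 12.42
eef_pos: [0.5153, 0.3284, 0.1273]
tcp_rot: [1.0, -0.0, -0.0, 0.0]
contact_force: [-5.1, -0.5, -5.1]
opening: 0.413
finger_force: 40.5
```

Request:
carry_out(
  deltas=[0, 0, 0.0005, 0, 0, 0, 0, 0, 0.001, 0, 0, 0, 0, 0, 0.001, 0, 0, 0],
)

```text
time: 12.8
eef_pos: [0.5154, 0.3286, 0.1268]
tcp_rot: [1.0, -0.0, -0.0, -0.0]
contact_force: [-4.4, 0.5, -5.1]
opening: 0.407
finger_force: 40.6
```

Request:
carry_out(
  deltas=[0, 0, 0.001, 0, 0, 0, 0, 0, 0.001, 0, 0, 0, 0, 0, 0.001, 0, 0, 0],
)

```text
time: 13.18
eef_pos: [0.5154, 0.3286, 0.1262]
tcp_rot: [1.0, -0.0, -0.0, -0.0]
contact_force: [-4.8, -0.6, -2.3]
opening: 0.41
finger_force: 40.9
```

Request:
carry_out(
  deltas=[0, 0, 0.001, 0, 0, 0, 0, 0, 0.001, 0, 0, 0, 0, 0, 0.001, 0, 0, 0],
)

```text
time: 13.55
eef_pos: [0.5154, 0.3287, 0.1258]
tcp_rot: [1.0, -0.0, -0.0, -0.0]
contact_force: [-6.7, -0.5, -0.3]
opening: 0.411
finger_force: 41.1
```

Request:
carry_out(
  deltas=[-0.001, 0, 0.001, 0, 0, 0, -0.001, 0, 0.001, 0, 0, 0, -0.001, 0, 0.001, 0, 0, 0],
)

```text
time: 13.92
eef_pos: [0.5154, 0.3288, 0.1248]
tcp_rot: [1.0, -0.0, 0.001, -0.0]
contact_force: [-4.2, 0.3, 1.2]
opening: 0.409
finger_force: 41.1
```

Request:
carry_out(
  deltas=[0, 0, 0.001, 0, 0, 0, 0, 0, 0.001, 0, 0, 0, 0, 0, 0.001, 0, 0, 0],
)

```text
time: 14.3
eef_pos: [0.5154, 0.3287, 0.124]
tcp_rot: [1.0, -0.0, 0.001, -0.0]
contact_force: [-4.4, -1.2, 4.7]
opening: 0.41
finger_force: 41.6
```

Request:
carry_out(
  deltas=[-0.001, 0, 0.001, 0, 0, 0, -0.001, 0, 0.001, 0, 0, 0, -0.001, 0, 0.001, 0, 0, 0],
)

```text
time: 14.68
eef_pos: [0.5154, 0.3287, 0.1236]
tcp_rot: [1.0, -0.0, 0.002, -0.001]
contact_force: [-2.6, -1.6, 5.2]
opening: 0.411
finger_force: 41.8
```

Request:
carry_out(
  deltas=[0, 0, 0.0007, 0, 0, 0, 0, 0, 0.0007, 0, 0, 0, 0, 0, 0.0007, 0, 0, 0],
)

```text
time: 15.05
eef_pos: [0.5154, 0.3288, 0.1233]
tcp_rot: [1.0, -0.0, 0.002, -0.001]
contact_force: [-3.5, -2.5, 7.7]
opening: 0.413
finger_force: 42.0
```

```bash
python3 look.py pics/g.png
```

```text
[0.51541656 0.32876956 0.12332349] [-3.51480014 -2.46522461  7.66992369] [-0.3088244   0.67479176  0.03401377]
0.12 18 [0.4966 0.3061] [0.5329 0.327 ] 0.5148
0.128 27 [0.4962 0.298 ] [0.5331 0.3288] 0.5146
0.136 34 [0.4962 0.2928] [0.5324 0.3271] 0.5143
0.144 28 [0.4958 0.2971] [0.5318 0.3285] 0.5138
0.152 38 [0.4956 0.2955] [0.5322 0.3476] 0.5139
0.16 7 [0.5114 0.2958] [0.5273 0.3469] 0.5194
0.168 12 [0.5043 0.2788] [0.5276 0.3553] 0.5159
0.176 29 [0.5043 0.2778] [0.5275 0.3025] 0.5159
0.184 10 [0.5041 0.2774] [0.531  0.3466] 0.5175
0.192 10 [0.5254 0.2989] [0.5323 0.3448] 0.5288
0.2 8 [0.526  0.3009] [0.5321 0.3449] 0.5291
0.208 12 [0.5004 0.2971] [0.5315 0.3093] 0.516
0.216 28 [0.4966 0.2804] [0.5337 0.3392] 0.5152
0.224 56 [0.4958 0.2771] [0.5334 0.3405] 0.5146
0.232 30 [0.5016 0.2839] [0.5301 0.3374] 0.5158
0.24 23 [0.5064 0.2845] [0.5261 0.3185] 0.5163
0.248 30 [0.4879 0.2894] [0.5411 0.3051] 0.5145
0.256 57 [0.4842 0.2891] [0.544  0.3104] 0.5141
0.264 60 [0.4844 0.2891] [0.5435 0.3077] 0.514
0.272 56 [0.4841 0.2894] [0.5436 0.3089] 0.5138
```

View pics/g.png

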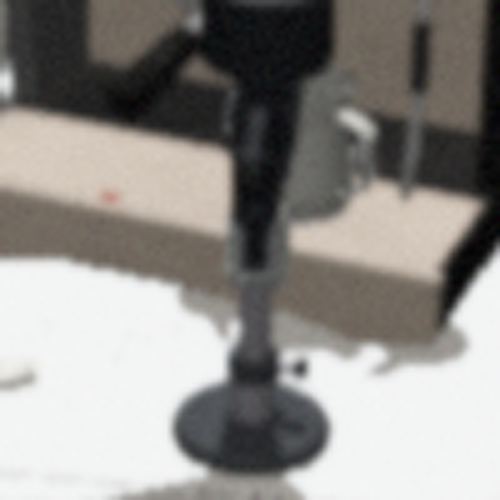

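The sleeve is on the cushion (crop (258,275), rim on the shoulder). Pressing slightly more, to about 10 N, then holding.

Request:
carry_out(
  deltas=[0, 0, 0.0007, 0, 0, 0, 0, 0, 0.0014, 0, 0, 0, 0, 0, 0.0014, 0, 0, 0, 0, 0, 0.0014, 0, 0, 0],
)

```text
time: 15.6
eef_pos: [0.5155, 0.3288, 0.1229]
tcp_rot: [1.0, -0.0, 0.002, -0.0]
contact_force: [-4.7, -3.1, 11.2]
opening: 0.411
finger_force: 42.5
```

Request:
carry_out(
  deltas=[0, 0, -0.002, 0, 0, 0, 0, 0, -0.002, 0, 0, 0, 0, 0, -0.002, 0, 0, 0, 0, 0, -0.002, 0, 0, 0],
  grip=70,
)

```text
time: 16.1
eef_pos: [0.5135, 0.3284, 0.121]
tcp_rot: [1.0, -0.0, -0.0, 0.0]
contact_force: [0.1, -0.6, -1.1]
opening: 0.699
finger_force: 0.0
```

Request:
carry_out(
  deltas=[0, 0, -0.02, 0, 0, 0, 0, 0, -0.04, 0, 0, 0, 0, 0, -0.08, 0, 0, 0, 0, 0, -0.12, 0, 0, 0, 0, 0, -0.12, 0, 0, 0],
)

```text
time: 16.73
eef_pos: [0.5161, 0.3296, 0.2488]
tcp_rot: [1.0, -0.0, 0.006, -0.002]
contact_force: [0.1, 0.3, 0.4]
opening: 0.7
finger_force: 0.0
```

```bash
python3 look.py pics/i.png
```

```text
[0.5160698  0.3296448  0.24880826] [0.09459053 0.26185926 0.37202685] [ 0.00492151 -0.05440353  0.02664038]
0.12 28 [0.4968 0.3065] [0.5325 0.3299] 0.5147
0.128 33 [0.4961 0.3067] [0.5324 0.3289] 0.5142
0.136 30 [0.4961 0.3082] [0.5325 0.3276] 0.5143
0.144 32 [0.4958 0.3052] [0.532  0.3281] 0.5139
0.152 49 [0.4959 0.3061] [0.532  0.3463] 0.514
0.16 28 [0.4987 0.3106] [0.5288 0.339 ] 0.5138
0.168 20 [0.5011 0.317 ] [0.5223 0.3291] 0.5117
0.176 20 [0.5069 0.3189] [0.5221 0.3305] 0.5145
0.184 3 [0.5129 0.325 ] [0.5183 0.3284] 0.5156
0.248 1 [0.5113 0.2976] [0.5113 0.2976] 0.5113
0.256 22 [0.5058 0.2849] [0.5264 0.3629] 0.5161
0.264 24 [0.5058 0.2844] [0.5264 0.3626] 0.5161
0.272 35 [0.5055 0.283 ] [0.527  0.3642] 0.5162
```

View pics/i.png

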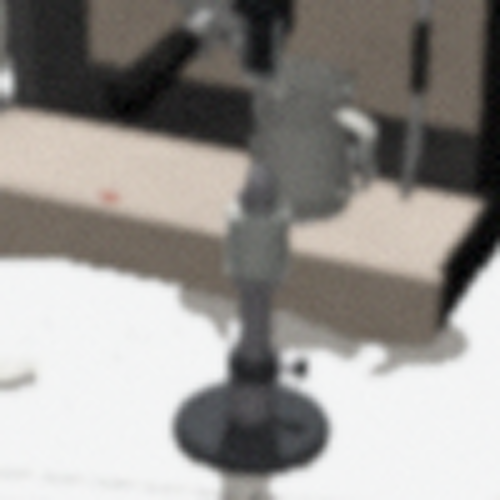

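The sleeve stands upright on the shoulder (crop (258,248)). The ball shows fully out above it, with the same −x bulge (0.5011) as before the sleeve went on, and the gripper is clear. I'll hand in.

```bash
python3 -c "
from plant import ctrl
print(ctrl.sign_off())"
```

```text
the job is handed in; nothing more can be done
None
```

The sleeve is seated on the post's cushion after a push of about 11 N, the ball is out above it, the gripper is clear, and the job was handed in at about 17 s; the sign-off returned no verdict.

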